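# Clamp the rose medallion onto a wood slice in the bench press

## Task

Push the big wood slice with the brass rose flat across the table, without lifting it, until it sits fully home against both walls of the press's V-shaped stop, with the rose under the press foot. Then, with the gripper itself, press the black palm knob straight down about 18 mm, so that the middle of the green band on its stem meets the housing, and keep it there: the program finishes while still holding the knob down so that the rose stays clamped. Leave everything else on the table where it stands.

Things in the scene. Friction and masses are not known exactly. Their poses are not given: they have to be found in the camera images.
- press: grey clamping press fixed to the table. Origin on the table under its foot axis; +x points from the open side to the column, so a slice is pushed in along +x; z up. Base plate 18 mm high, 150 mm wide, x = 83 to 178 mm; column 60 mm wide, x = 117 to 167 mm; top arm 50 mm wide from x = -28 mm to the column, 125 to 165 mm above the table. The steel V stop (see nest) is part of it
- nest (a point): point on the table under the foot axis, inside a yellow ring: where the middle of the wood slice belongs. Two steel V-stop walls (26 mm tall, 8 mm thick, 66 mm long) stand at 45 degrees either side of the press +x, their inner faces 75 mm from this point, so a slice touching both is centred here
- slice_center (a point): middle of the big round wood slice, half-way up (11 mm above its underside): bark-brown rim, pale top, 150 mm across, 22 mm thick, about 0.24 kg, loose on the table. A brass rose medallion (55 mm across, 8 mm high) is fixed on its centre, its top 30 mm above the table; z up
- slice: the same wood slice with its rose; origin at the centre of its underside
- knob_top (a point): centre of the flat top of the black palm knob, 56 mm across and 20 mm thick, 219 mm above the table at rest; it moves with the knob. The knob sits on the vertical stem over the foot axis, with red, green, red bands on the stem
- knob (a joint): travel of the palm knob (m): 0 at rest, grows as it is pressed straight down, stop at 0.030; the middle of the green band is at 0.018, its edges at 0.014 and 0.022. A spring returns it at once: about 4 N to start it, 7 N at 18 mm, plus the foot force on the rose (some 12 N in all at 18 mm with the slice in place)
- foot: round rubber foot of the press, 32 mm across, on the lower end of the stem; its underside is 40 mm above the table at rest, 10 mm above the rose. It goes down with the knob and meets the rose at 10 mm of travel, then yields against its own spring (2 N at once, 0.4 N more for every mm)
- spray_can: bystander: black and red spray can, 58 mm across, 190 mm tall, on the right beside the toolbox; origin at its underside
- water_bottle: bystander: clear water bottle, 64 mm across, 210 mm tall, on the right; origin at its underside
- wire_spool: bystander: copper wire spool standing on end, 60 mm across, 44 mm tall, beyond the wood slice; origin at its underside
- ribbon_reel: bystander: pink and white ribbon reel lying flat, 72 mm across, 30 mm tall, beyond the press; origin at its underside
- small_slice: bystander: small bare wood slice, 80 mm across, 18 mm thick, near the robot on the left; not the one to press; origin at its underside
- glue_gun: bystander: grey glue gun lying on its side, about 280 mm long overall, 34 mm thick, far left; origin at its underside
- snips: bystander: red-handled snips lying flat, 155 mm long, 12 mm thick, near the robot on the right; origin at its underside
Not all that is in view belongs to the job. What is shaped like the slice but purple is not meant.

How it is judged:
On the way, in this order (a step that is already met when the one before it is completed fails the run):
1. the slice lies home in the V stop with the knob still up (horizontal distance between slice_center and nest below 0.008 m and value of joint knob below 0.004 m and linear speed of slice below 0.02 m/s), for 0.2 s.
2. the knob is pressed to the green band and the foot clamps the rose (horizontal distance between slice_center and nest below 0.008 m and value of joint knob between 0.014 and 0.022 m and contact force between foot and slice above 2 N and angle between slice_center's own z axis and vertical below 0.06 rad and contact force between any of the fingers, the arm and press above 4 N), for 0.5 s.
At the end, for the whole second after the job is handed in: The slice's middle is within 8 mm of the foot axis and lies flat and still; the robot itself (over 4 N) holds the knob steady at 14 to 22 mm of travel; the foot presses on the slice's rose with more than 2 N (all of step 2 and velocity of joint knob between -0.01 and 0.01 m/s and linear speed of slice below 0.01 m/s); the arm keeps its last pose, push and grip.
It fails at once if the slice is lifted or tipped (height (world z) of slice_center above 0.031 m or angle between slice_center's own z axis and vertical above 0.25 rad).
It fails at once if a bystander is moved more than 20 mm (distance of any of spray_can, water_bottle, wire_spool, ribbon_reel, small_slice, glue_gun, snips from where it was at the start of the episode above 0.02 m).
It also fails if it takes over 54 s, if anything falls off the work surface, if the arm or the gripper's body presses on something with over 40 N, if the wrist force passes 120 N, or if a joint passes its speed limit or range.

## Robot

A 6-joint arm with a two-finger parallel gripper is mounted at the origin on the work surface. World frame = base frame: x ahead of the robot, y to its left, z up, the work surface at z = 0. Lengths are in m, angles in rad, forces in N, time in s.
With the tool pointing down it reaches from about 0.375 to 0.975 m from the base axis. Payload 3.8 kg.
Tool frame: the origin (TCP) lies midway between the tips of the shut fingers; the grasp point (between the pads) lies 19 mm behind it; z points along the fingers, y is the line along which they close (so a half turn about z gives the same grasp; the last joint's range is limited). The gripper opens to 85 mm and grips with 20 to 120 N. Pads are 22 mm wide; open, the fingers measure 114 mm over their backs; the gripper's body (76 mm by 85 mm) begins 54 mm behind the grasp point. The pads swing forward as they close: fully open they stand 13 mm farther back than shut.
Start: joints at [-1.315, 0.264, 1.604, -0, 1.274, -0.037], TCP at [0.195, -0.646, 0.231] pointing down, gripper open.
Joint ranges: [-2.63, 2.63], [-0.94, 2.18], [0.31, 2.57], [-1.31, 4.45], [0, 2.66], [-2.55, 2.55]. Speed limits (rad/s): [2.57, 2.57, 3.14, 3.14, 3.14, 3.14].

## Interface

Orientations are given as a 3x3 rotation matrix whose columns are the frame's x, y, z axes.
In Python, from station import sensors, viewer, finish_job gives the robot as it stands.
- The arm moves only by the tool step_arm, never from a script. Its argument "commands" is a list of rows, each a list of 5 numbers: the shift along the tool's x, y, z in mm, then the turn about the tool's z in degrees, then the closure, from -1 (fully open) to 1 (shut). In form: [[dx, dy, dz, turn, fingers], ...]. A call has 1 to 8 rows; each row is the pose to reach, as a shift and turn from the pose commanded when the call began, along the tool's axes at that moment; what a row does not reach only later rows make up. A row lasts 1/10 s, in which the tool goes at most 50 mm and 8.59 degrees, less where a joint would pass 70% of its speed; a pose out of reach is approached as far as the arm can. A call with a gripper value outside its range is refused whole. The fingers move at their own pace and stop on an object; "squeeze" is the grip in N (left out, the last holds). Time passes only in rows, so rows that repeat a pose let the fingers close. It gives the time, the measured TCP pose, the force, the opening and the grip force at its end, in the units of the state.
- sensors.get_state(): the state, without advancing time (a new reading comes with each control period).
- viewer.camera(name): name is "scene" or "top" or "wrist"; returns a dict with "frame" (480x640x3 uint8, blue, green, red), "mtx" (3x3 intrinsics, pixels), "T" (4x4, takes a point from camera to world coordinates). Camera axes: x right, y up, looking along -z (the intrinsics and any distortion apply to the point x, -y, -z); pixel columns grow to the right and rows downward; lengths in m; the calibration is good to about 2 mm. A picture is of the moment at which its call begins. There is no depth.
- finish_job(): hands the job in; it is judged then, once.
The state is a dict: "clock": time; "q": joint angles; "joint_vel": joint speeds; "effort": joint torques, N m; "position": TCP position; "tcp_rot": TCP orientation; "wrist_force": force on the tool from outside, world axes, zero at the start; "torque": the same for the moment, N m; "opening": opening from 0.0 (shut) to 1.0 (fully open); "grasp_force": force on a finger pad.
Only numpy, scipy, OpenCV 4.12 (cv2) and the standard library are available. Lean on these libraries where they do the work, as an engineer would, in place of code of your own. Each camera call takes 0.05 s, during which the arm holds its last target. There are 200 camera calls.

## Working session

There is one attempt and no reset: what is moved stays moved. The work goes in short steps, Python scripts to look and compute and a tool call to move; the robot and the scene stay as the last step left them, time stands still between calls to the robot, and variables do not carry over. Pictures are saved under pics/ and viewed, at most 10 in all, crops included, and the job is handed in when it is done.

Besides the shell and the picture viewer there is one more tool, called after "Emit:" as a command line: name --pt "numbers of a row" for each row, then --argument value for the rest. step_arm: Moves the arm, as the interface text tells. Its arguments: {"type":"object","properties":{"commands":{"type":"array","items":{"type":"array","items":{"type":"number"}}},"squeeze":{"type":"number"}},"required":["commands"]}

```bash
mkdir -p pics; cat > h.py <<'E'
import numpy as np, cv2
from station import sensors, viewer
def ray(c,uv):
    p=np.linalg.inv(c["mtx"])@[uv[0],uv[1],1.]
    d=c["T"][:3,:3]@[p[0],-p[1],-p[2]]
    return c["T"][:3,3],d
def onz(c,uv,z):
    o,d=ray(c,uv); return o+d*(z-o[2])/d[2]
def proj(c,P):
    q=np.linalg.inv(c["T"])@np.append(P,1.); p=c["mtx"]@[q[0],-q[1],-q[2]]; return p[:2]/p[2]
E
python3 - <<'E'
from h import *
import pickle
C={}
for n in("scene","top"):
    C[n]=viewer.camera(n); cv2.imwrite(f"pics/{n}.png",C[n]["frame"])
    print(n,C[n].keys(),C[n]["T"].round(3).tolist())
pickle.dump(C,open("c0.pkl","wb"))
s=sensors.get_state(); print(s["clock"],s["position"],s["tcp_rot"])
E
```

```text
scene dict_keys(['frame', 'mtx', 'T']) [[-0.74, -0.509, 0.44, 1.077], [0.673, -0.578, 0.462, 0.606], [0.019, 0.637, 0.77, 1.092], [0.0, 0.0, 0.0, 1.0]]
top dict_keys(['frame', 'mtx', 'T']) [[0.018, 0.978, -0.208, 0.194], [-1.0, 0.017, -0.009, 0.023], [-0.005, 0.208, 0.978, 1.651], [0.0, 0.0, 0.0, 1.0]]
0.1 [ 0.19465599 -0.64560621  0.2300461 ] [[ 9.57436638e-01  2.88643034e-01 -5.32747208e-04]
 [ 2.88643515e-01 -9.57434472e-01  2.03809347e-03]
 [ 7.82109408e-05 -2.10511939e-03 -9.99997781e-01]]
```

View pics/top.png

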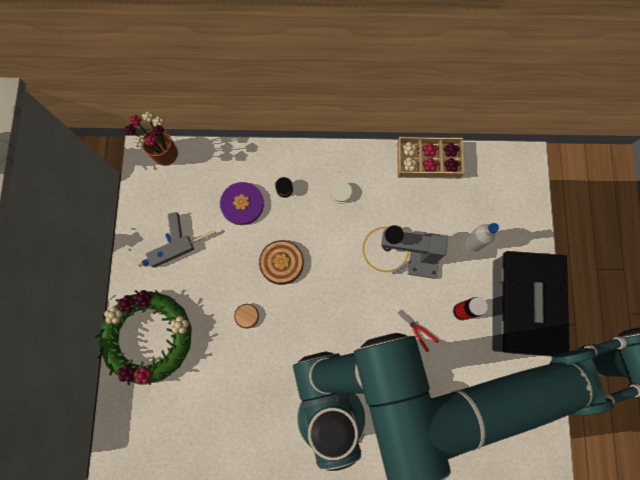

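View pics/scene.png

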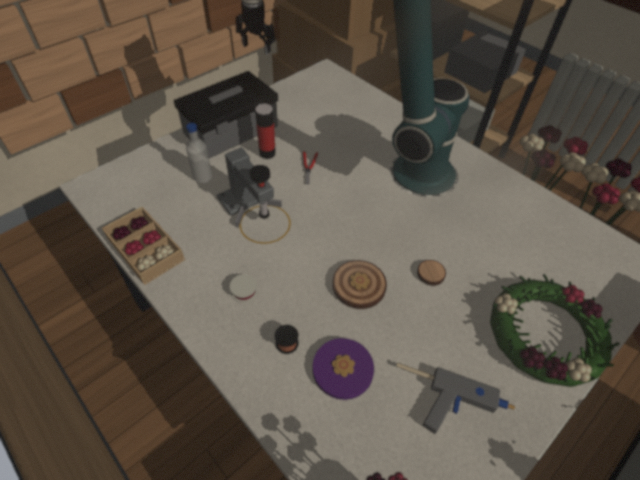

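The top view shows three round candidates: the rose slice with a bark rim at (281,262), a purple disc with a rose at (241,203), and a small bare slice at (246,316). The slice at (281,262) fits: it's the big wooden one with a brass rose. The yellow ring is at about (386,249), the knob at (394,235), and the press column to its right, so press +x is roughly world -y. The scene view agrees, with the slice at (359,283), ring at (265,223) and knob at (261,175).

```bash
cat > m.py <<'E'
from h import *
import pickle
C=pickle.load(open("c0.pkl","rb"))
def ell(n,box,lo,hi,z):
    c=C[n];x0,y0,x1,y1=box
    hsv=cv2.cvtColor(c["frame"],cv2.COLOR_BGR2HSV)[y0:y1,x0:x1]
    m=cv2.inRange(hsv,lo,hi); cs,_=cv2.findContours(m,cv2.RETR_EXTERNAL,cv2.CHAIN_APPROX_NONE)
    k=max(cs,key=lambda a:len(cv2.convexHull(a))and cv2.contourArea(cv2.convexHull(a)))
    P=np.array([onz(c,p[0]+[x0,y0],z)[:2] for p in cv2.convexHull(k)])
    e=cv2.minEnclosingCircle(P.astype(np.float32)); 
    pts=np.vstack([q.reshape(-1,2) for q in cs])+[x0,y0]
    Q=np.array([onz(c,p,z)[:2] for p in pts])
    A=np.c_[2*Q,np.ones(len(Q))]; s=np.linalg.lstsq(A,(Q**2).sum(1),rcond=None)[0]
    print(n,"enc",np.round(e[0],4),round(e[1],4),"lsq",s[:2].round(4),np.sqrt(s[2]+s[:2]@s[:2]).round(4),len(Q))
ell("top",(255,235,308,290),(3,70,20),(25,255,220),.015)
ell("scene",(325,255,392,312),(3,80,20),(25,255,220),.015)
ell("top",(355,220,412,278),(18,110,100),(32,255,255),0)
ell("scene",(235,200,296,246),(18,85,80),(32,255,255),0)
ell("top",(382,222,408,247),(0,0,0),(180,255,45),.219)
ell("scene",(245,160,275,185),(0,0,0),(180,255,45),.215)
a=cv2.resize(C["top"]["frame"][205:295,240:460],None,fx=3.6,fy=3.6,interpolation=cv2.INTER_CUBIC)
cv2.imwrite("pics/crop1.png",a[:,:800])
E
python3 m.py
```

```text
top enc [0.4917 0.1734] 0.0753 lsq [0.4921 0.1733] 0.0735 124
scene enc [0.4953 0.1741] 0.076 lsq [0.4942 0.1747] 0.0726 140
top enc [ 0.5449 -0.1774] 0.0789 lsq [ 0.5448 -0.1771] 0.0756 170
scene enc [ 0.516  -0.1344] 0.0556 lsq [ 0.547  -0.1785] 0.076 126
top enc [ 0.5421 -0.1763] 0.0277 lsq [ 0.5405 -0.1751] 0.0268 51
scene enc [ 0.5555 -0.1712] 0.0337 lsq [ 0.559  -0.1736] 0.0306 57
```

View pics/crop1.png

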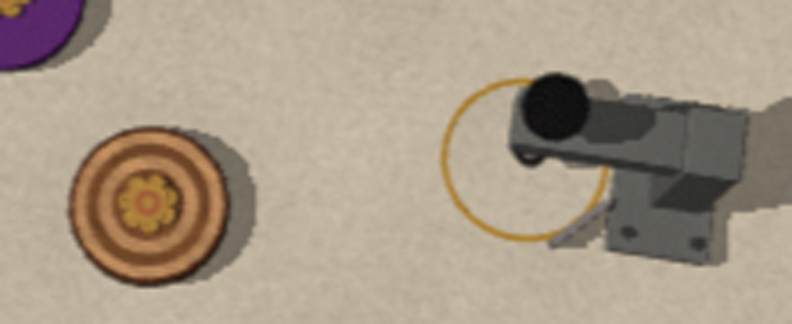

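The crop confirms the target: bark rim, pale ringed top and brass rose at crop (148,205), clear of the purple disc. The ring is free on its left (open) side. Next I get the press axis direction from its edges.

```bash
python3 - <<'E'
from h import *
import pickle
C=pickle.load(open("c0.pkl","rb"));c=C["top"]
f=lambda u,v,z:onz(c,(240+u/3.6,205+v/3.6),z)[:2]
for a,b,z in(((607,249),(708,264),.018),((512,150),(655,172),.125),((684,106),(746,113),.165),((683,160),(740,180),.165)):
    d=f(*b,z)-f(*a,z); print(np.degrees(np.arctan2(d[1],d[0])),f(*a,z),f(*b,z))
for ang in(-95,-98):
  for p in((-28,25,165),(-28,-25,165),(167,30,165),(178,-75,18)):
    t=np.radians(ang);R=np.array([[np.cos(t),-np.sin(t)],[np.sin(t),np.cos(t)]])
    w=np.array([.5455,-.177])+R@np.array(p[:2])/1e3
    print(ang,p,((proj(c,[*w,p[2]/1e3])-[240,205])*3.6).round())
E
```

```text
-97.58878716176586 [ 0.45640187 -0.25122882] [ 0.44408603 -0.34366974]
-97.99619843613854 [ 0.52495516 -0.15218518] [ 0.50755199 -0.27607479]
-95.68507743075438 [ 0.55714993 -0.29425222] [ 0.55192089 -0.34677885]
-109.04553173554633 [ 0.51011667 -0.29214044] [ 0.4936856  -0.33973683]
-95 (-28, 25, 165) [516.  85.]
-95 (-28, -25, 165) [511. 142.]
-95 (167, 30, 165) [745. 103.]
-95 (178, -75, 18) [712. 252.]
-98 (-28, 25, 165) [518.  84.]
-98 (-28, -25, 165) [510. 140.]
-98 (167, 30, 165) [746. 113.]
-98 (178, -75, 18) [707. 261.]
```

Emit:
step_arm --pt "0 0 -50 0 -0.5" --pt "0 0 -100 -8 -0.5" --pt "50 0 -100 -16 -0.5" --pt "100 0 -100 -24 -0.5" --pt "100 -50 -100 -32 -0.5" --pt "110 -100 -100 -40 -0.5" --pt "120 -150 -100 -48 -0.5" --pt "130 -200 -100 -56 -0.5"

```text
clock: 0.9
position: [0.2615, -0.4181, 0.3302]
tcp_rot: [[0.291, 0.957, -0.001], [0.957, -0.291, 0.002], [0.001, -0.001, -1.0]]
wrist_force: [1.2, 0.4, 0.7]
opening: 0.75
grasp_force: 0.0
```

Emit:
step_arm --pt "48 10 0 -4 -0.5" --pt "96 20 0 -9 -0.5" --pt "144 30 0 -9 -0.5" --pt "193 40 0 -9 -0.5" --pt "242 48 0 -9 -0.5" --pt "291 52 0 -9 -0.5" --pt "340 52 0 -9 -0.5" --pt "389 52 0 -9 -0.5"

```text
clock: 1.7
position: [0.4267, -0.062, 0.331]
tcp_rot: [[0.143, 0.99, -0.0], [0.99, -0.143, -0.0], [-0.0, -0.0, -1.0]]
wrist_force: [1.1, -0.0, -0.1]
opening: 0.749
grasp_force: 0.0
```

Emit:
step_arm --pt "50 5 0 0 -0.5" --pt "100 10 0 0 -0.5" --pt "150 14 0 0 -0.5" --pt "200 18 0 0 -0.5" --pt "250 22 30 0 -0.5" --pt "295 26 60 0 -0.5" --pt "335 30 90 0 -0.5" --pt "352 31 130 0 -0.5"

```text
clock: 2.5
position: [0.5087, 0.2807, 0.2067]
tcp_rot: [[0.141, 0.99, 0.004], [0.99, -0.141, 0.003], [0.003, 0.004, -1.0]]
wrist_force: [1.8, -0.4, 0.5]
opening: 0.75
grasp_force: 0.0
```

```bash
python3 - <<'E'
from h import *
C={n:viewer.camera(n) for n in("scene","wrist")}
cv2.imwrite("pics/s2.png",np.hstack([cv2.resize(C[n]["frame"],(400,300)) for n in C]))
E
```

```text
(no output)
```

View pics/s2.png

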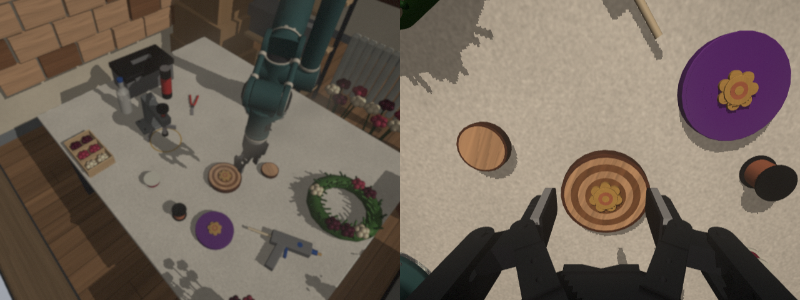

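The gripper stands behind the slice. In the wrist half, the slice at (605,190) is centred between the fingers (545 and 660), with the small slice and purple disc clear to the sides.

Emit:
step_arm --pt "0 0 45 0 -0.5" --pt "0 0 90 0 -0.5" --pt "0 0 135 0 -0.5" --pt "0 0 170 0 -0.5" --pt "0 0 190 0 -0.5" --pt "0 0 203 0 -0.5" --pt "0 0 203 0 -0.5" --pt "0 0 203 0 -0.5"

```text
clock: 3.4
position: [0.5082, 0.2774, 0.0043]
tcp_rot: [[0.143, 0.99, 0.002], [0.99, -0.143, 0.001], [0.001, 0.002, -1.0]]
wrist_force: [-0.0, -0.0, 0.1]
opening: 0.757
grasp_force: 0.0
```

Emit:
step_arm --pt "-10 0 2 0 -0.5" --pt "-20 0 2 0 -0.5" --pt "-26 0 2 0 -0.5" --pt "-32 0 2 0 -0.5" --pt "-40 2 2 0 -0.5" --pt "-50 5 2 0 -0.5" --pt "-62 9 2 0 -0.5" --pt "-74 13 2 0 -0.5"

```text
clock: 4.2
position: [0.5097, 0.2012, 0.0012]
tcp_rot: [[0.143, 0.99, 0.0], [0.99, -0.143, 0.0], [0.0, 0.0, -1.0]]
wrist_force: [-0.2, 3.2, 2.7]
opening: 0.748
grasp_force: 1.7
```

```bash
cat > look.py <<'E'
import sys
from h import *
def look(save=None):
    s=sensors.get_state(); t=s["position"]; R=s["tcp_rot"]
    N=np.array([.5455,-.177]); out=[]
    for n in("top","scene"):
        c=viewer.camera(n)
        if save: cv2.imwrite(f"pics/{save}_{n}.png",c["frame"])
        hsv=cv2.cvtColor(c["frame"],cv2.COLOR_BGR2HSV)
        m=cv2.inRange(hsv,(3,80,20),(25,255,220)); roi=np.zeros_like(m)
        g=t-.075*R[:,0]; g[2]=.015; cv2.circle(roi,tuple(int(v) for v in proj(c,g)),38 if n=="top" else 48,255,-1)
        cs,_=cv2.findContours(cv2.morphologyEx(m&roi,cv2.MORPH_OPEN,np.ones((2,2))),cv2.RETR_EXTERNAL,cv2.CHAIN_APPROX_NONE)
        k=max(cs,key=cv2.contourArea)
        Q=np.array([onz(c,p[0],.015)[:2] for p in cv2.convexHull(k)]); e=cv2.minEnclosingCircle(Q.astype(np.float32))
        p=np.array(e[0]); d=t[:2]-p; 
        print(n,"slice",p.round(4),round(e[1],4),"tool-slice in tool",(R[:2,:2].T@d*1e3).round(1),"to nest in tool",(R[:2,:2].T@(N-p)*1e3).round(1))
    print("tcp",t.round(4),"t",s["clock"],"F",np.round(s["wrist_force"],1))
look(*sys.argv[1:])
E
python3 look.py
```

```text
top slice [0.4921 0.1186] 0.0739 tool-slice in tool [84.3  5.6] to nest in tool [-284.9   95.1]
scene slice [0.4977 0.1188] 0.0703 tool-slice in tool [83.3  0.1] to nest in tool [-286.    89.6]
tcp [0.5097 0.2012 0.0012] t 4.2 F [-0.2  3.2  2.7]
```

Emit:
step_arm --pt "-12 5 0 0 -0.5" --pt "-24 10 0 0 -0.5" --pt "-36 15 0 0 -0.5" --pt "-48 20 0 0 -0.5" --pt "-60 25 0 0 -0.5" --pt "-72 30 0 0 -0.5" --pt "-84 35 0 0 -0.5" --pt "-96 40 0 0 -0.5"

```text
clock: 5.1
position: [0.5355, 0.1002, 0.001]
tcp_rot: [[0.143, 0.99, -0.0], [0.99, -0.143, -0.0], [-0.0, -0.0, -1.0]]
wrist_force: [-0.5, 1.0, -1.0]
opening: 0.753
grasp_force: 0.6
```

```bash
python3 look.py
```

```text
top slice [0.5179 0.0134] 0.0737 tool-slice in tool [88.4  5. ] to nest in tool [-184.5   54.6]
scene slice [0.5287 0.0087] 0.0695 tool-slice in tool [91.5 -6.4] to nest in tool [-181.4   43.2]
tcp [0.5355 0.1002 0.001 ] t 5.1 F [-0.5  1.  -1. ]
```

Emit:
step_arm --pt "-10 4 0 0 -0.5" --pt "-20 8 0 0 -0.5" --pt "-30 12 0 0 -0.5" --pt "-40 16 0 0 -0.5" --pt "-50 20 0 0 -0.5" --pt "-60 24 0 0 -0.5" --pt "-69 28 0 0 -0.5" --pt "-76 31 0 0 -0.5"

```text
clock: 6.0
position: [0.5553, 0.0208, 0.0011]
tcp_rot: [[0.143, 0.99, 0.0], [0.99, -0.143, 0.0], [0.0, 0.0, -1.0]]
wrist_force: [-0.3, 2.4, 1.3]
opening: 0.753
grasp_force: 1.1
```

```bash
python3 look.py a; python3 -c "
import cv2,numpy as np
a=cv2.imread('pics/a_top.png')[150:350,290:490];b=cv2.imread('pics/a_scene.png')[60:340,150:430]
cv2.imwrite('pics/a.png',np.hstack([cv2.resize(a,(400,400)),cv2.resize(b,(400,400))]))"
```

```text
top slice [ 0.5389 -0.1142] 0.0901 tool-slice in tool [135.9  -3. ] to nest in tool [-61.2  15.6]
scene slice [ 0.5479 -0.0786] 0.0841 tool-slice in tool [99.4 -6.9] to nest in tool [-97.8  11.8]
tcp [0.5553 0.0208 0.0011] t 6.0 F [-0.3  2.4  1.3]
```

View pics/a.png

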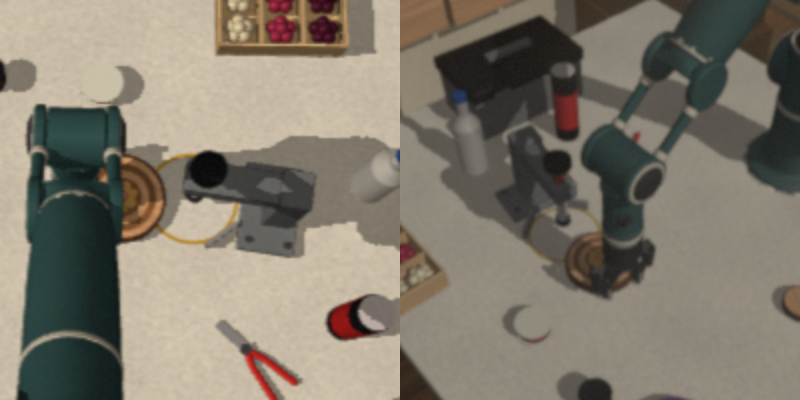

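The slice is ahead of the fingers, about 98 mm short of the nest (scene crop (600,262); ring at (563,235)). The wrist housing is wide (top crop columns 28–125), so I need its height relative to the knob before going under.

```bash
python3 - <<'E'
from h import *
s=sensors.get_state(); q0=np.array([-1.315,.264,1.604,0,1.274,-.037]); q=np.array(s["q"]); print(q.round(3))
p=s["position"]
A=np.array([[np.sin(a[1]),np.sin(a[1]+a[2])] for a in(q0,q)]); B=np.array([[np.cos(a[1]),np.cos(a[1]+a[2])] for a in(q0,q)])
L=np.linalg.solve(A,[np.hypot(.195,.646),np.hypot(p[0],p[1])]); print("L",L,"h-D",np.array([.231,p[2]])-B@L)
c=viewer.camera("scene"); sc=280/400
for u,v in((648,183),(650,203),(655,163),(620,245)):
    o,d=ray(c,(150+(u-400)*sc,60+v*sc)); k=(p[0]-o[0])/d[0]; print(u,v,(o+d*k).round(3))
c=viewer.camera("top")
for u in(28,125):
  for z in(.25,.3): print(u,z,onz(c,(290+u/2,150+145/2),z).round(3))
E
```

```text
[-8.000e-03  2.930e-01  2.043e+00 -1.000e-03  8.050e-01  1.370e-01]
L [0.51111425 0.56624192] h-D [-0.09658355 -0.09603252]
648 183 [0.556 0.08  0.352]
650 203 [0.556 0.087 0.312]
655 163 [0.556 0.093 0.403]
620 245 [0.556 0.014 0.14 ]
28 0.25 [0.566 0.089 0.25 ]
28 0.3 [0.553 0.087 0.3  ]
125 0.25 [ 0.568 -0.052  0.25 ]
125 0.3 [ 0.555 -0.049  0.3  ]
```

The wrist barrel axis is at about z = 0.35 and its underside at about 0.30, well above the knob. The parts below it leave about 12 mm to the press arm at the end of the push, so the push can go on as planned.

Emit:
step_arm --pt "-8 3 0 0 -0.5" --pt "-17 6 0 0 -0.5" --pt "-26 9 0 0 -0.5" --pt "-35 12 0 0 -0.5" --pt "-44 15 0 0 -0.5" --pt "-53 17 0 0 -0.5" --pt "-61 18 0 0 -0.5" --pt "-68 18 0 0 -0.5"

```text
clock: 7.0
position: [0.5633, -0.0491, 0.001]
tcp_rot: [[0.143, 0.99, 0.0], [0.99, -0.143, -0.0], [-0.0, 0.0, -1.0]]
wrist_force: [0.3, 0.7, -2.0]
opening: 0.75
grasp_force: 0.6
```

Emit:
step_arm --pt "-6 0 0 0 -0.5" --pt "-12 0 0 0 -0.5" --pt "-18 0 0 0 -0.5" --pt "-24 0 0 0 -0.5" --pt "-29 0 0 0 -0.5" --pt "-33 0 0 0 -0.5"

```text
clock: 7.6
position: [0.5584, -0.0812, 0.0011]
tcp_rot: [[0.143, 0.99, 0.0], [0.99, -0.143, -0.0], [0.0, 0.0, -1.0]]
wrist_force: [0.4, 1.7, -0.5]
opening: 0.753
grasp_force: 0.6
```

```bash
python3 look.py b; python3 -c "
import cv2,numpy as np
a=cv2.imread('pics/b_top.png')[180:310,340:470];b=cv2.imread('pics/b_scene.png')[130:290,200:360]
cv2.imwrite('pics/b.png',np.hstack([cv2.resize(a,(400,400)),cv2.resize(b,(400,400))]))"
```

```text
top slice [ 0.4989 -0.2006] 0.0496 tool-slice in tool [126.6  41.8] to nest in tool [30.  42.7]
scene slice [ 0.5765 -0.1795] 0.0682 tool-slice in tool [ 94.7 -32. ] to nest in tool [ -1.9 -31. ]
tcp [ 0.5584 -0.0812  0.0011] t 7.6 F [ 0.4  1.7 -0.5]
```

View pics/b.png

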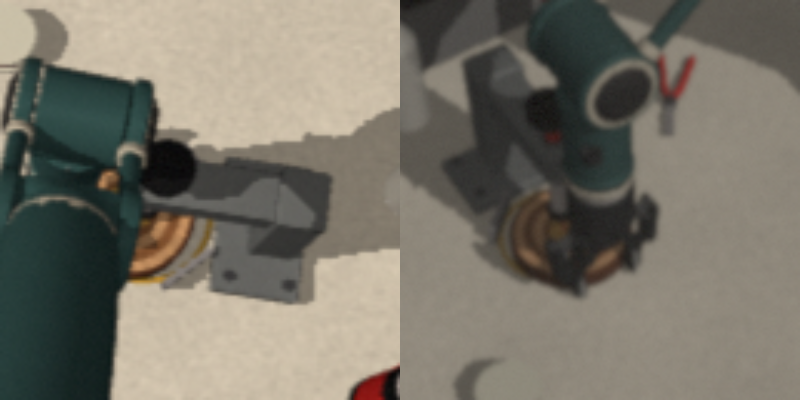

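Slice under the press arm, roughly 10–12 mm short of the V (top crop: ring still visible at (205,240)). I push gently on until the force rises.

Emit:
step_arm --pt "-3 0 0 0 -0.5" --pt "-5 0 0 0 -0.5" --pt "-7 0 0 0 -0.5" --pt "-9 0 0 0 -0.5" --pt "-10 0 0 0 -0.5" --pt "-10 0 0 0 -0.5"

```text
clock: 8.3
position: [0.5571, -0.0909, 0.0011]
tcp_rot: [[0.143, 0.99, 0.0], [0.99, -0.143, -0.0], [-0.0, 0.0, -1.0]]
wrist_force: [-0.2, 0.2, 0.6]
opening: 0.747
grasp_force: 0.5
```

Emit:
step_arm --pt "-1 0 0 0 -0.5" --pt "-2 0 0 0 -0.5" --pt "-2 0 0 0 -0.5"

```text
clock: 8.6
position: [0.5568, -0.0928, 0.0011]
tcp_rot: [[0.143, 0.99, 0.0], [0.99, -0.143, -0.0], [-0.0, 0.0, -1.0]]
wrist_force: [0.9, 1.1, 0.9]
opening: 0.746
grasp_force: 0.7
```

Emit:
step_arm --pt "-1 0 0 0 -0.5" --pt "-2 0 0 0 -0.5" --pt "-2 0 0 0 -0.5"

```text
clock: 8.9
position: [0.5565, -0.0948, 0.0011]
tcp_rot: [[0.143, 0.99, 0.0], [0.99, -0.143, -0.0], [-0.0, 0.0, -1.0]]
wrist_force: [0.1, 1.0, 1.2]
opening: 0.754
grasp_force: 0.8
```

Emit:
step_arm --pt "-1 0 0 0 -0.5" --pt "-2 0 0 0 -0.5" --pt "-2 0 0 0 -0.5"

```text
clock: 9.2
position: [0.5568, -0.0958, 0.0012]
tcp_rot: [[0.144, 0.99, 0.001], [0.99, -0.144, 0.001], [0.002, 0.001, -1.0]]
wrist_force: [3.3, 6.3, 0.3]
opening: 0.744
grasp_force: 2.8
```

Emit:
step_arm --pt "-1 0 0 0 -0.5" --pt "-2 0 0 0 -0.5" --pt "-2 0 0 0 -0.5"

```text
clock: 9.5
position: [0.5575, -0.0964, 0.0013]
tcp_rot: [[0.145, 0.989, 0.003], [0.989, -0.145, 0.004], [0.004, 0.003, -1.0]]
wrist_force: [5.0, 12.3, -1.0]
opening: 0.748
grasp_force: 5.2
```

Emit:
step_arm --pt "-1 0 0 0 -0.5" --pt "-2 0 0 0 -0.5" --pt "-2 0 0 0 -0.5"

```text
clock: 9.8
position: [0.558, -0.0969, 0.0015]
tcp_rot: [[0.147, 0.989, 0.004], [0.989, -0.147, 0.006], [0.006, 0.004, -1.0]]
wrist_force: [7.6, 17.1, -1.5]
opening: 0.75
grasp_force: 7.8
```

Emit:
step_arm --pt "4 0 0 0 -0.5" --pt "15 0 0 0 -0.5" --pt "40 0 0 0 -0.5" --pt "80 0 -15 0 -0.5" --pt "120 0 -60 0 -0.3" --pt "150 0 -110 0 0.1" --pt "160 0 -160 0 0.5" --pt "160 0 -210 0 1"

```text
clock: 10.6
position: [0.5774, 0.0579, 0.1941]
tcp_rot: [[0.141, 0.99, -0.002], [0.99, -0.141, -0.001], [-0.001, -0.002, -1.0]]
wrist_force: [0.1, -0.8, 0.4]
opening: 0.145
grasp_force: 0.0
```

```bash
python3 - <<'E'
from h import *
s=sensors.get_state();print(s["position"],s["opening"])
C={n:viewer.camera(n) for n in("top","scene")}
N=np.array([.5455,-.177])
import pickle; pickle.dump(C,open("c1.pkl","wb"))
for n in C:
    c=C[n]; hsv=cv2.cvtColor(c["frame"],cv2.COLOR_BGR2HSV); roi=np.zeros(hsv.shape[:2],np.uint8)
    cv2.circle(roi,tuple(int(v) for v in proj(c,[*N,.01])),30 if n=="top" else 36,255,-1)
    for nm,lo,hi,z in(("wood",(3,80,20),(17,255,230),.022),("rose",(17,110,60),(26,255,255),.028)):
        m=cv2.inRange(hsv,lo,hi)&roi; k=cv2.findContours(m,cv2.RETR_EXTERNAL,cv2.CHAIN_APPROX_NONE)[0]
        Q=np.array([onz(c,p[0],z)[:2] for p in np.vstack(k)]); e=cv2.minEnclosingCircle(Q.astype(np.float32)); print(n,nm,np.round(e[0],4),round(e[1],4))
a=C["top"]["frame"][180:310,340:470];b=C["scene"]["frame"][140:280,200:340]
cv2.imwrite('pics/d.png',np.hstack([cv2.resize(a,(400,400)),cv2.resize(b,(400,400))]))
E
```

```text
[0.5773513  0.05792852 0.19413986] 0.1451794035195502
top wood [ 0.5408 -0.1725] 0.0757
top rose [ 0.5379 -0.173 ] 0.0768
scene wood [ 0.5285 -0.1986] 0.1193
scene rose [ 0.5782 -0.1573] 0.0607
```

View pics/d.png

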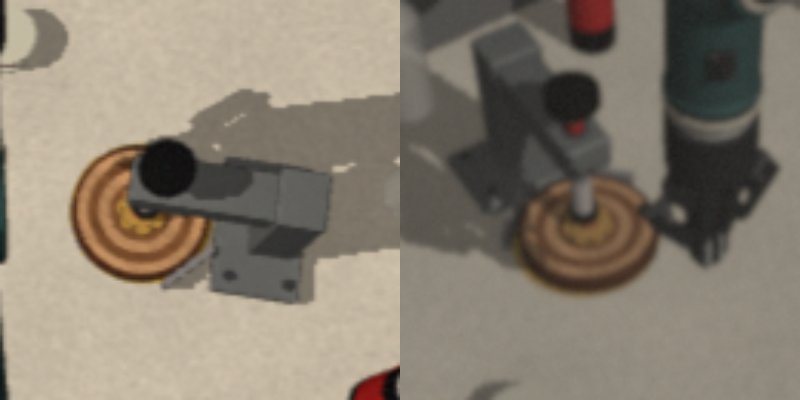

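The slice sits under the foot: top crop, rim 70–210 × 145–280, stem foot at (145,207) over the rose at (138,215). The scene crop agrees, with the knob still up. Next a circle fit on the visible rim arc to check the centring.

```bash
python3 - <<'E'
from h import *
import pickle
from scipy.optimize import least_squares
C=pickle.load(open("c1.pkl","rb")); C0=pickle.load(open("c0.pkl","rb")); N=np.array([.5455,-.177])
def fit(c,n,P,lim):
    hsv=cv2.cvtColor(c["frame"],cv2.COLOR_BGR2HSV); m=cv2.inRange(hsv,(3,70,20),(16,255,230))
    m=cv2.morphologyEx(m,cv2.MORPH_CLOSE,np.ones((3,3)))
    roi=np.zeros_like(m);cv2.circle(roi,tuple(int(v) for v in proj(c,[*P,.01])),32 if n=="top" else 38,255,-1)
    k=max(cv2.findContours(m&roi,cv2.RETR_EXTERNAL,cv2.CHAIN_APPROX_NONE)[0],key=cv2.contourArea)
    Q=np.array([onz(c,p[0],.018)[:2] for p in k]); d=Q-P; a=np.degrees(np.arctan2(d[:,1],d[:,0])); r=np.hypot(*d.T)
    s=(r>.060)&(r<.09)&(a>lim[0])&(a<lim[1]); Q=Q[s]
    f=least_squares(lambda x:np.hypot(*(Q-x[:2]).T)-x[2],[*P,.075],loss="soft_l1",f_scale=.002).x; print(n,f.round(4),s.sum())
for n,lim in(("top",(15,175)),("scene",(-40,140))):
    fit(C0[n],n,np.array([.493,.174]),(-180,180)); fit(C[n],n,N,lim)
# knob/stem check: knob top centre in both views
E
```

```text
top [0.4916 0.1731 0.0734] 124
top [ 0.5415 -0.1737  0.0732] 57
scene [0.4961 0.1752 0.0738] 142
scene [ 0.5528 -0.1638  0.0711] 71
```

In the top view the slice centre fits at (-3, +3) mm from the ring centre. The final push force was also lopsided, which suggests it touches only the near V wall while the cradle held it sideways. I'll nudge it along that wall with shut fingers, direction about -75°.

Emit:
step_arm --pt "0 0 0 -8 1" --pt "0 0 0 -16 1" --pt "0 0 0 -23 1" --pt "0 0 0 -23 1"

```text
clock: 11.1
position: [0.5777, 0.0559, 0.1925]
tcp_rot: [[-0.255, 0.967, -0.001], [0.967, 0.255, -0.001], [-0.0, -0.001, -1.0]]
wrist_force: [1.7, -0.5, 0.3]
opening: -0.003
grasp_force: 0.0
```

Emit:
step_arm --pt "-25 -30 20 0 1" --pt "-55 -60 50 0 1" --pt "-80 -85 90 0 1" --pt "-100 -93 130 0 1" --pt "-102 -93 160 0 1" --pt "-102 -93 175 0 1" --pt "-102 -93 183 0 1" --pt "-102 -93 183 0 1"

```text
clock: 11.9
position: [0.5132, -0.066, 0.009]
tcp_rot: [[-0.253, 0.967, -0.003], [0.967, 0.253, 0.0], [0.001, -0.003, -1.0]]
wrist_force: [-0.1, 0.9, 0.0]
opening: -0.0
grasp_force: 0.0
```

Emit:
step_arm --pt "-6 0 0 0 1" --pt "-12 0 0 0 1" --pt "-17 0 0 0 1" --pt "-20 0 0 0 1" --pt "-20 0 0 0 1"

```text
clock: 12.4
position: [0.5201, -0.0859, 0.0108]
tcp_rot: [[-0.254, 0.967, 0.001], [0.967, 0.254, -0.0], [-0.001, 0.001, -1.0]]
wrist_force: [-0.4, -0.0, -0.3]
opening: 0.001
grasp_force: 0.0
```

Emit:
step_arm --pt "-1 0 0 0 1" --pt "-2 0 0 0 1" --pt "-3 0 0 0 1" --pt "-3 0 0 0 1"

```text
clock: 12.8
position: [0.5202, -0.0883, 0.0102]
tcp_rot: [[-0.255, 0.967, -0.0], [0.967, 0.255, 0.0], [0.0, -0.0, -1.0]]
wrist_force: [-0.4, -0.6, -0.6]
opening: -0.001
grasp_force: 0.0
```

Emit:
step_arm --pt "-1 0 0 0 1" --pt "-2 0 0 0 1" --pt "-2 0 0 0 1"

```text
clock: 13.1
position: [0.5208, -0.0903, 0.0102]
tcp_rot: [[-0.255, 0.967, 0.0], [0.967, 0.255, -0.0], [-0.0, 0.0, -1.0]]
wrist_force: [-0.4, -0.3, 0.4]
opening: -0.002
grasp_force: 0.0
```

Emit:
step_arm --pt "-1 0 0 0 1" --pt "-2 0 0 0 1" --pt "-2 0 0 0 1"

```text
clock: 13.4
position: [0.5212, -0.0917, 0.0102]
tcp_rot: [[-0.255, 0.967, -0.0], [0.967, 0.255, 0.001], [0.001, -0.0, -1.0]]
wrist_force: [0.4, 3.2, 1.6]
opening: 0.001
grasp_force: 1.4
```

Emit:
step_arm --pt "-1 0 0 0 1" --pt "-2 0 0 0 1" --pt "-2 0 0 0 1"

```text
clock: 13.7
position: [0.5221, -0.093, 0.0102]
tcp_rot: [[-0.254, 0.967, 0.001], [0.967, 0.254, 0.002], [0.001, 0.001, -1.0]]
wrist_force: [1.6, 6.7, -0.4]
opening: -0.001
grasp_force: 2.7
```

Emit:
step_arm --pt "-1 0 0 0 1" --pt "-2 0 0 0 1" --pt "-2 0 0 0 1"

```text
clock: 14.0
position: [0.523, -0.0945, 0.0102]
tcp_rot: [[-0.254, 0.967, 0.001], [0.967, 0.254, 0.002], [0.002, 0.002, -1.0]]
wrist_force: [2.6, 8.1, -1.0]
opening: 0.006
grasp_force: 3.6
```

Emit:
step_arm --pt "-1 0 0 0 1" --pt "-2 0 0 0 1" --pt "-2 0 0 0 1"

```text
clock: 14.3
position: [0.5231, -0.0948, 0.0102]
tcp_rot: [[-0.253, 0.967, 0.0], [0.967, 0.253, 0.005], [0.005, 0.002, -1.0]]
wrist_force: [2.5, 14.4, 1.8]
opening: -0.003
grasp_force: 6.7
```

```bash
cat > k.py <<'E'
from h import *
from scipy.optimize import least_squares
c=viewer.camera("top"); N=np.array([.5455,-.177])
hsv=cv2.cvtColor(c["frame"],cv2.COLOR_BGR2HSV); m=cv2.morphologyEx(cv2.inRange(hsv,(3,70,20),(16,255,230)),cv2.MORPH_CLOSE,np.ones((3,3)))
roi=np.zeros_like(m);cv2.circle(roi,tuple(int(v) for v in proj(c,[*N,.01])),32,255,-1)
ks=[k for k in cv2.findContours(m&roi,cv2.RETR_EXTERNAL,cv2.CHAIN_APPROX_NONE)[0] if len(k)>8]
Q=np.array([onz(c,p[0],.018)[:2] for p in np.vstack(ks)]); d=Q-N; a=np.degrees(np.arctan2(d[:,1],d[:,0])); r=np.hypot(*d.T)
Q=Q[(r>.060)&(r<.09)&(a>15)&(a<175)]
f=least_squares(lambda x:np.hypot(*(Q-x).T)-.0734,N,loss="soft_l1",f_scale=.002).x; print(f.round(4),len(Q))
cv2.imwrite("pics/k.png",c["frame"])
E
python3 k.py
```

```text
[ 0.5455 -0.177 ] 0
```

Force stayed low while the slice slid about 3 mm along the wall, then jumped to 14 N without motion. The tool is now 85 mm from the nest, which matches both walls touched. I back off and verify.

Emit:
step_arm --pt "4 0 0 0 1" --pt "20 0 0 0 1" --pt "50 0 -10 0 1" --pt "80 0 -50 0 1" --pt "95 0 -100 0 1" --pt "100 0 -150 0 1" --pt "100 0 -200 0 1" --pt "100 0 -250 0 1"

```text
clock: 15.15
position: [0.4962, -0.0006, 0.2597]
tcp_rot: [[-0.256, 0.967, 0.0], [0.967, 0.256, -0.001], [-0.001, -0.0, -1.0]]
wrist_force: [0.7, 0.1, -0.3]
opening: -0.001
grasp_force: 0.0
```

```bash
python3 k.py; python3 - <<'E'
from h import *
s=sensors.get_state(); print(s["position"])
c=viewer.camera("scene"); f=c["frame"]; g=cv2.imread("pics/k.png")
cv2.imwrite('pics/e.png',np.hstack([cv2.resize(g[180:310,340:470],(400,400)),cv2.resize(f[140:280,200:340],(400,400))]))
E
```

```text
[ 0.5443 -0.1767] 55
[ 0.50130611 -0.00096315  0.26991743]
```

View pics/e.png

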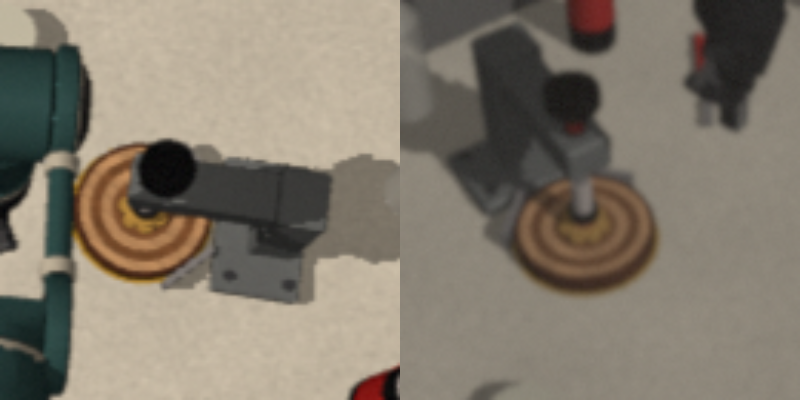

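Seated: the fitted slice centre is (0.5443, -0.1767), within 1 mm of the ring centre, and the knob is still up (red band visible at scene crop (573,128)). Now above the knob.

Emit:
step_arm --pt "-45 0 0 0 1" --pt "-90 -1 0 0 1" --pt "-135 -2 0 0 1" --pt "-170 -3 0 0 1" --pt "-181 -3 0 0 1" --pt "-181 -3 0 0 1" --pt "-181 -3 0 0 1"

```text
clock: 15.95
position: [0.54, -0.176, 0.2572]
tcp_rot: [[-0.255, 0.967, -0.001], [0.967, 0.255, 0.001], [0.001, -0.001, -1.0]]
wrist_force: [0.3, 0.4, 0.2]
opening: -0.002
grasp_force: 0.0
```

```bash
python3 - <<'E'
from h import *
s=sensors.get_state(); print(s["position"],s["wrist_force"])
c=viewer.camera("wrist"); cv2.imwrite("pics/w.png",c["frame"]); print(proj(c,[.545,-.177,.219]),proj(c,s["position"]))
hsv=cv2.cvtColor(c["frame"],cv2.COLOR_BGR2HSV)
E
```

```text
[ 0.53996699 -0.17599632  0.2571788 ] [0.26712038 0.3552205  0.17986932]
[330.37817308 281.18741658] [322.23017092 312.80733077]
```

View pics/w.png

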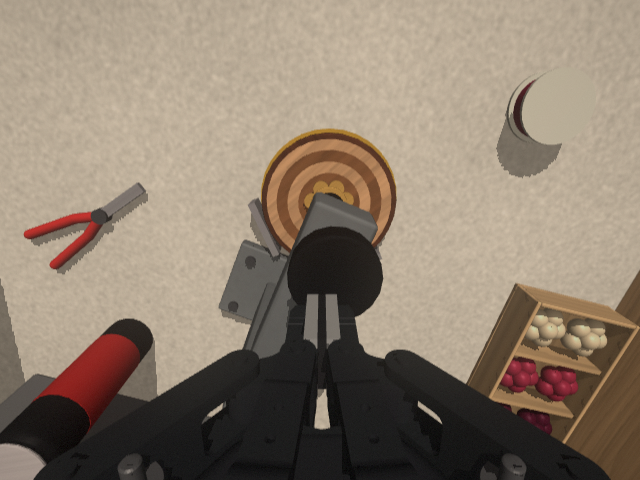

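Shut fingers over the black knob: its disc is centred near (335,272), a few mm right of and above the tip line, so I shift +6 mm along tool y and descend.

Emit:
step_arm --pt "0 6 10 0 1" --pt "0 6 22 0 1" --pt "0 6 30 0 1" --pt "0 6 35 0 1" --pt "0 6 35 0 1"

```text
clock: 16.5
position: [0.5454, -0.175, 0.2212]
tcp_rot: [[-0.255, 0.967, -0.003], [0.967, 0.255, 0.001], [0.002, -0.002, -1.0]]
wrist_force: [-0.0, -0.7, -1.1]
opening: 0.002
grasp_force: 0.0
```

Emit:
step_arm --pt "0 0 2 0 1" --pt "0 0 4 0 1" --pt "0 0 6 0 1" --pt "0 0 6 0 1"

```text
clock: 16.9
position: [0.5467, -0.1757, 0.2172]
tcp_rot: [[-0.255, 0.967, 0.001], [0.967, 0.255, -0.0], [-0.001, 0.001, -1.0]]
wrist_force: [-0.1, 0.3, 3.0]
opening: -0.002
grasp_force: 0.9
```

Emit:
step_arm --pt "0 0 2 0 1" --pt "0 0 4 0 1" --pt "0 0 4 0 1"

```text
clock: 17.2
position: [0.5467, -0.1757, 0.2129]
tcp_rot: [[-0.255, 0.967, 0.001], [0.967, 0.255, -0.0], [-0.001, 0.001, -1.0]]
wrist_force: [-0.2, -1.2, 2.9]
opening: -0.002
grasp_force: 1.4
```

Emit:
step_arm --pt "0 0 1.5 0 1" --pt "0 0 3 0 1" --pt "0 0 4.5 0 1" --pt "0 0 6 0 1" --pt "0 0 7.5 0 1" --pt "0 0 9 0 1" --pt "0 0 10 0 1" --pt "0 0 10 0 1"

```text
clock: 18.0
position: [0.5467, -0.1757, 0.2042]
tcp_rot: [[-0.255, 0.967, 0.001], [0.967, 0.255, -0.001], [-0.001, 0.001, -1.0]]
wrist_force: [-1.2, -0.5, 10.4]
opening: 0.004
grasp_force: 4.5
```

Emit:
step_arm --pt "0 0 1 0 1" --pt "0 0 2 0 1" --pt "0 0 2 0 1" --pt "0 0 2 0 1"

```text
clock: 18.4
position: [0.5467, -0.1757, 0.2025]
tcp_rot: [[-0.255, 0.967, 0.001], [0.967, 0.255, -0.001], [-0.001, 0.001, -1.0]]
wrist_force: [-2.9, 1.5, 10.0]
opening: -0.001
grasp_force: 5.0
```

```bash
python3 - <<'E'
from h import *
s=sensors.get_state(); print(s["position"],s["wrist_force"],s["clock"])
c=viewer.camera("scene"); g=viewer.camera("top")
cv2.imwrite('pics/f.png',np.hstack([cv2.resize(c["frame"][150:230,220:300],(400,400),interpolation=cv2.INTER_CUBIC),cv2.resize(g["frame"][180:310,340:470],(400,400))]))
E
```

```text
[ 0.54672382 -0.17571133  0.20254708] [-2.94620965  1.47053778  9.96429495] 18.4
```

View pics/f.png

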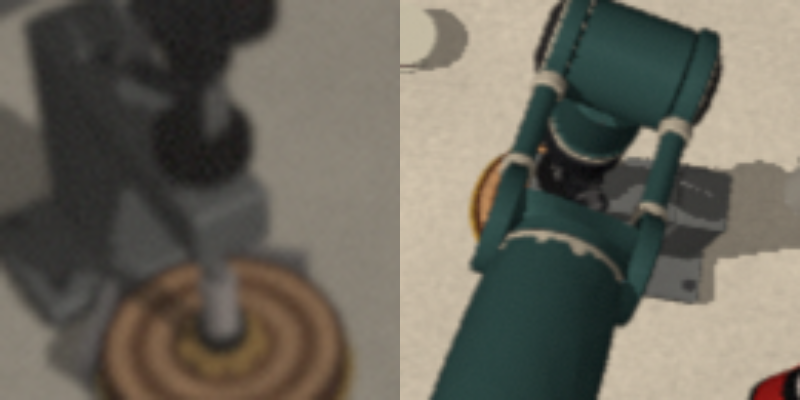

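The foot is on the rose (scene crop (220,335)) and the fingers are on the knob at about 16.5 mm travel and 10 N. I go 1.5 mm deeper, hold and hand in.

Emit:
step_arm --pt "0 0 1 0 1" --pt "0 0 1.5 0 1" --pt "0 0 1.5 0 1" --pt "0 0 1.5 0 1" --pt "0 0 1.5 0 1" --pt "0 0 1.5 0 1" --pt "0 0 1.5 0 1" --pt "0 0 1.5 0 1"

```text
clock: 19.3
position: [0.5468, -0.1757, 0.2013]
tcp_rot: [[-0.255, 0.967, 0.001], [0.967, 0.255, -0.001], [-0.001, 0.001, -1.0]]
wrist_force: [-2.3, 0.2, 10.6]
opening: -0.003
grasp_force: 5.4
```

```bash
python3 -c "
from station import sensors,finish_job
s=sensors.get_state();z=s['position'][2];print(z,s['wrist_force'])
print(finish_job() if .1985<z<.2035 else 'no')"
```

```text
0.2012675416978475 [-2.32811219  0.17398342 10.63989628]
the job is handed in; nothing more can be done
None
```

I handed the job in at 19.3 s with the rose slice about 1 mm from the V-stop centre by camera fit and the gripper still holding the knob down about 17.7 mm (from fingertip height) at about 11 N; the hand-in returned no verdict.

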